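# Ease the bench lift down to its marker

### The job

The small hydraulic bench lift is holding the oats canister too high. Crack its release valve open by turning the red lever anticlockwise (seen from above) a fraction of a turn, so that the deck sinks slowly, never faster than about 4 cm a second, until its red pointer is level with the middle of the orange marker on the mast; then turn the lever back fully shut so that the deck stays there. Work the lever gently by its black pin, do not push on the deck, the canister or the marker, and leave everything else where it stands.

Things in the scene. Friction and masses are not known exactly. Their poses are not given: they have to be found in the camera images.
- lift: Hydraulic bench lift, fixed, at another place and yaw each time: grey base plate 300 x 230 x 12 mm (x -205..95, y -100..130 mm), blue upright cylinder, blue valve block in front, thin 240 mm steel mast at y = +105 mm. Origin on the worktop under the ram's axis; x points from valve to ram, y to the mast, z up. Deck and canister fill 70 mm round the ram's axis up to 370 mm high.
- ram_deck: Round aluminium deck, 140 mm across and 12 mm thick, on the ram. Origin at the centre of its underside, 205 mm above the worktop at the start; it can sink 85 mm, straight down, and cannot be raised again. It sinks under its own weight and the canister's when the valve is cracked.
- pointer (a point): Tip of the red pointer tab on the deck's left (+y) side, at mid thickness of the deck; it points at the mast.
- marker_mid (a point): Centre of the orange marker collar (26 mm across, 12 mm high, black line round its middle) on the mast; set at another height each time, 25 to 75 mm below the pointer's start. Compare its height with pointer.
- valve_lever: Red lever of the release valve, flat arm 10 mm thick (top 84 mm above the worktop), with a black pin at its end. Origin on the spindle axis, 74 mm up. Its x axis is parallel to the lift's x when fully shut; the arm points towards (-0.765, 0.644) in the lever's own frame. It turns anticlockwise seen from above to open, up to 1.3 rad; it starts 0 to 0.2 rad open.
- spindle (a point): Vertical axis of the valve spindle (lift x = -120 mm, y = 0), 74 mm up. Below 0.35 rad open the deck is held. It starts to creep at 0.38 to 0.85 rad, depending on the unknown load; beyond that its speed grows by about 0.18 m/s per rad, without lag, and it stops at once when turned back.
- lever_pin (a point): Upright black round pin, 16 mm across, 84 to 129 mm above the worktop, 80 mm from the spindle axis; this point is on its axis, 104 mm up. Hook it between the fingers from above and lead it round the spindle. Moving it takes 1 to 5 N; it stays where left. At the shut stop, which is rigid, the force rises quickly; over 25 N harms the valve seat.
- canister: Clear canister of oats with a wooden lid, 88 mm across, 150 mm high, standing loose on the deck, origin at the centre of its underside; mass 0.3 to 1.0 kg.
- mug_bench: White mug with black waves, 79 x 115 x 98 mm, bystander; origin at the centre of its underside.
- ramekin: Dark blue small bowl, 115 mm across, 50 mm high, bystander; origin at the centre of its underside.
- lemon: Yellow lemon, 78 x 55 x 56 mm, bystander.
- garlic: Garlic bulb, 60 mm, bystander.
Things that resemble listed ones, but are neither listed nor needed, are in the scene too. Leave any yellow look-alike of the canister alone.

How it is judged (in metres and radians):
On the way:
1. the valve is cracked and the deck has sunk at least 10 mm (distance of ram_deck from where it was at the start of the episode above 0.01 m), for 0.1 s.
At the end, for the whole second after the job is handed in: The deck's pointer is within 6 mm in height of the middle of the orange marker and at rest, the lever is within 0.04 rad of its shut stop, and the canister stands upright on the deck (z of pointer in the frame of marker_mid between -0.006 and 0.006 m and linear speed of ram_deck below 0.001 m/s and angle between the x axis of valve_lever and the x axis of lift, either way round below 0.04 rad and horizontal distance between canister and ram_deck below 0.025 m and z of canister in the frame of ram_deck below 0.016 m and angle between canister's own z axis and vertical below 0.05 rad); the robot touches nothing.
It fails at once if the deck sinks faster than 0.055 m/s (linear speed of ram_deck above 0.055 m/s).
It fails at once if the robot presses on the valve lever with more than 25 N (contact force between any of the arm, the fingers and valve_lever above 25 N).
It fails at once if the robot pushes on the deck or the canister (2 N) or shifts the marker along the mast (4 mm) (contact force between any of the arm, the fingers and ram_deck above 2 N or contact force between any of the arm, the fingers and canister above 2 N or distance of marker_mid from where it was at the start of the episode above 0.004 m).
It fails at once if a bystander is moved more than 20 mm (distance of any of mug_bench, ramekin, lemon, garlic from where it was at the start of the episode above 0.02 m).
It also fails if it takes over 70 s, if anything falls off the work surface, if the arm or the gripper's body presses on something with over 40 N, if the wrist force passes 120 N, or if a joint passes its speed limit or range.

### The arm

A 6-joint arm with a two-finger parallel gripper is mounted at the origin on a cart in front of the work surface, level with it; the furniture and walls round the work are solid. World frame = base frame: x ahead of the robot, y to its left, z up, the work surface at z = 0. Lengths are in m, angles in degrees, forces in N, time in s.
With the tool pointing down it reaches from about 0.3 to 0.75 m from the base axis. Payload 8.5 kg.
Tool frame: the origin (TCP) lies midway between the tips of the shut fingers; the grasp point (between the pads) lies env.tcp_to_grasp behind it (env.tcp_to_grasp is the distance from the TCP to the grasp point, in m); z points along the fingers, y is the line along which they close (so a half turn about z gives the same grasp; the last joint's range is limited). The gripper opens to 85 mm and grips with 20 to 120 N. Pads are 22 mm wide; open, the fingers measure 114 mm over their backs; the gripper's body (76 mm by 85 mm) begins 54 mm behind the grasp point. The pads swing forward as they close: fully open they stand 13 mm farther back than shut.
Start: joints at [-82.237, 21.807, 74.336, -0, 83.858, -12.336], TCP at [0.189, -0.516, 0.231] pointing down, gripper open.
Joint ranges: [-178.18, 178.18], [-50.72, 133.34], [12.68, 142.11], [-81.47, 261.47], [9.98, 163.14], [-165.26, 165.26]. Speed limits (degrees/s): [136.94, 136.94, 180, 180, 180, 180].

### API

Orientations are given as a 3x3 rotation matrix whose columns are the frame's x, y, z axes.
In Python, from rig import observe, optics, job, env gives the robot as it stands. The module is installed in compiled form; this text tells all that it offers.
- The arm moves only by the shell command python3 -m jog 'ROWS' [FORCE]. ROWS is JSON, a list of rows, each a list of 7 numbers: the turn, a rotation vector about the tool's x, y, z in rad, then the shift along the tool's x, y, z in m, then the opening in per cent of the stroke, from 0 (shut) to 100 (fully open). A call has 1 to 10 rows; each row shifts and turns the commanded pose from where the row before left it, along the tool's axes as they then stand; what a row does not reach is not made up. A row lasts 1/8 s, in which the tool goes at most 62.5 mm and 10.7 degrees, less where a joint would pass 70% of its speed; a pose out of reach is approached as far as the arm can. A call is refused whole if a number of a shift passes 0.0625 or a number of a turn 0.188, either way. A call with a gripper value outside its range is refused whole. The fingers move at their own pace and stop on an object; FORCE is the grip in N (left out, the last holds). Time passes only in rows, so rows that do not move let the fingers close. It gives the time, the measured TCP pose, the force, the opening and the grip force at its end, in the units of the state.
- observe(): the state, without advancing time (a new reading comes with each control period).
- optics.get_image(name): name is "scene" or "top"; returns a dict with "pixels" (480x640x3 uint8, red, green, blue), "mtx" (3x3 intrinsics, pixels), "rvec" (rotation vector, rad) and "tvec" (3), from world to camera coordinates, as OpenCV has them. Camera axes: x right, y down, z forward; pixel columns grow to the right and rows downward; lengths in m; the calibration is good to about 2 mm. A picture is of the moment at which its call begins. There is no depth.
- job.close_job(): hands the job in; it is judged then, once.
The state is a dict: "time_s": time; "q": joint angles; "qvel": joint speeds; "joint_efforts": joint torques, N m; "position": TCP position; "tool_rot": TCP orientation; "ft_force": force on the tool from outside, world axes, zero at the start; "wrist_torque": the same for the moment, N m; "grip_width": finger opening in m; "gripper_force": force on a finger pad.
Only numpy, scipy, OpenCV 4.12 (cv2) and the standard library are available. Lean on these libraries where they do the work, as an engineer would, in place of code of your own. Each camera call takes 0.05 s, during which the arm holds its last target. There are 200 camera calls.

## Working session

There is one attempt and no reset: what is moved stays moved. The work goes in short steps, Python scripts to look and compute and a shell command to move; the robot and the scene stay as the last step left them, time stands still between calls to the robot, and variables do not carry over. Pictures are saved under pics/ and viewed, at most 10 in all, crops included, and the job is handed in when it is done.

```bash
mkdir -p pics
cat > h.py <<'E'
import numpy as np, cv2
from rig import observe, optics, job, env
def cam(n):
    d=optics.get_image(n); R=cv2.Rodrigues(np.array(d['rvec'],float))[0]; t=np.array(d['tvec'],float).ravel()
    return dict(im=d['pixels'],K=np.array(d['mtx'],float),R=R,t=t,C=-R.T@t)
def ray(c,u,v): 
    r=c['R'].T@np.linalg.inv(c['K'])@np.array([u,v,1.]); return r/np.linalg.norm(r)
def plane(c,u,v,z): r=ray(c,u,v); return c['C']+r*(z-c['C'][2])/r[2]
def tri(c1,p1,c2,p2):
    a,b=ray(c1,*p1),ray(c2,*p2); s=np.linalg.lstsq(np.c_[a,-b],c2['C']-c1['C'],rcond=None)[0]
    P,Q=c1['C']+a*s[0],c2['C']+b*s[1]; return (P+Q)/2,np.linalg.norm(P-Q)
def proj(c,P): p=c['K']@(c['R']@np.array(P)+c['t']); return p[:2]/p[2]
E
python3 - <<'E'
from h import *
for n in('scene','top'):
    c=cam(n); cv2.imwrite(f'pics/{n}0.png',c['im'][:,:,::-1]); print(n,c['C'],c['K'][0,0])
o=observe(); print(o['time_s'],o['position'],o['tool_rot'],env.tcp_to_grasp)
E
```

```text
scene [ 0.16093951 -0.81356702  1.23409681] 609.2073949966278
top [0.19393929 0.18404084 1.53611114] 557.6504024059487
0.1 [ 0.1889498  -0.51624536  0.23078941] [[ 9.39105486e-01  3.43628939e-01 -1.97405290e-04]
 [ 3.43628908e-01 -9.39104685e-01  1.25030913e-03]
 [ 2.44258167e-04 -1.24200633e-03 -9.99999199e-01]] 0.0187
```

View pics/scene0.png

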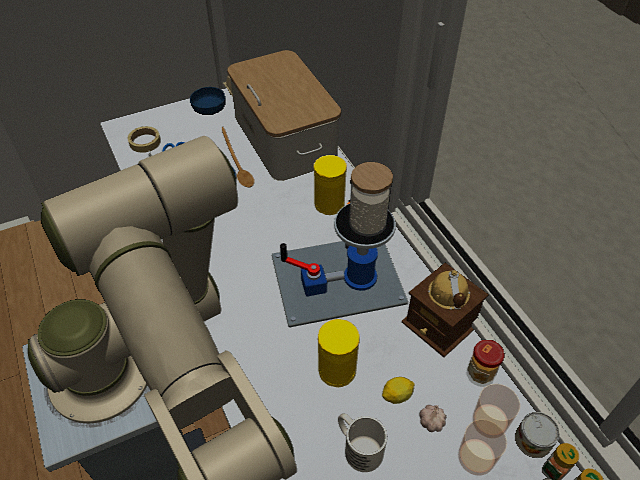

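View pics/top0.png

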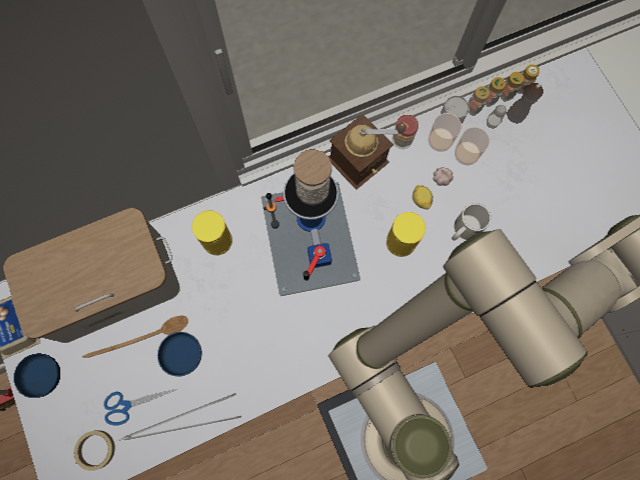

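The scene view shows the lift plate (275–405, 240–320), red lever with pin at (283,250) and spindle at (314,268). The top view shows the pin at (306,275), spindle at (320,252), and the mast with its orange marker around (270,208).

Run:
```python
from h import *
a=cv2.imread('pics/scene0.png')[150:330,260:420]; b=cv2.imread('pics/top0.png')[140:300,250:370]
f=lambda x,s:cv2.resize(x,None,fx=s,fy=s,interpolation=cv2.INTER_CUBIC)
a=f(a,600/180);b=f(b,250/120);A=np.zeros((600,800,3),np.uint8);A[:,:a.shape[1]]=a[:, :533];A[:b.shape[0],540:540+b.shape[1]]=b
cv2.imwrite('pics/z.png',A)
```

```text
(no output)
```

View pics/z.png

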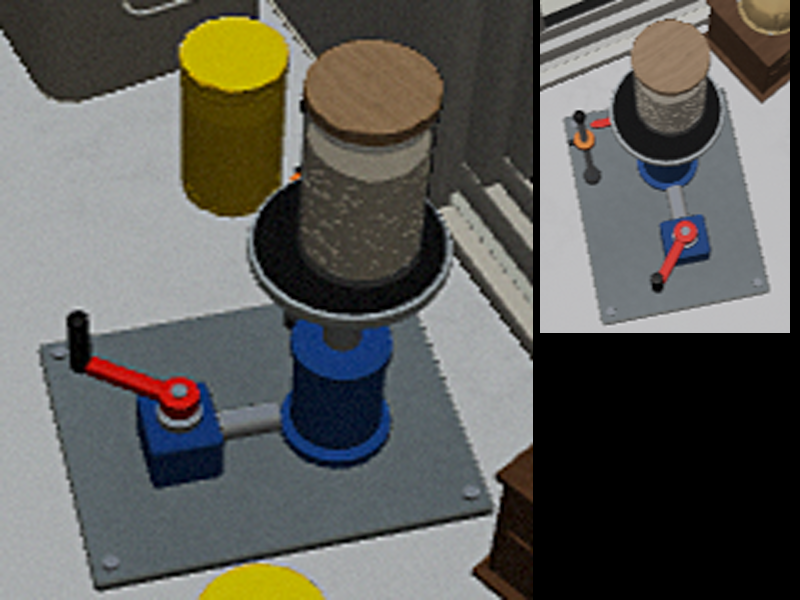

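The crop shows the plate's corners clearly, the lever with its pin, and in the top view the orange marker at about (271,207) and the red pointer tab at about (279,199). In the scene view the marker is just hidden beside the canister.

```bash
cat >> h.py <<'E'
def blob(im,lo,hi,roi):
    x0,y0,x1,y1=roi; m=cv2.inRange(cv2.cvtColor(im,cv2.COLOR_RGB2HSV)[y0:y1,x0:x1],lo,hi); v,u=np.nonzero(m); return u+x0,v+y0
E
python3 - <<'E'
from h import *
from scipy.optimize import least_squares
s,t=cam('scene'),cam('top')
top=[((95,130),(262,196.2)),((-205,130),(280.2,295.5)),((-205,-100),(359.4,280.2)),((95,-100),(337.4,182.2))]
sc=[((-205,130),(272,253.5)),((-205,-100),(289.1,326.4)),((95,-100),(407.9,303.6))]
for n,c,L in(('t',t,top),('s',s,sc)):
    for l,p in L: print(n,l,plane(c,*p,.012).round(4))
def L2W(q,l): 
    a=q[2]; return np.array([q[0]+np.cos(a)*l[0]-np.sin(a)*l[1],q[1]+np.sin(a)*l[0]+np.cos(a)*l[1],l[2]])
def res(q): return np.concatenate([proj(c,L2W(q,(l[0]/1e3,l[1]/1e3,.012)))-p for c,L in((t,top),(s,sc)) for l,p in L])
r=least_squares(res,[.6,.15,0]);q=r.x;print('lift',q,r.fun.round(1)); np.save('q.npy',q)
sp=L2W(q,(-.12,0,.084)); print('spindle',sp,'top px',proj(t,sp),'scene',proj(s,sp))
u,v=blob(t['im'],(5,150,120),(20,255,255),(255,185,290,230)); print('orange top',len(u),u.mean(),v.mean())
for z in(.1,.15,.2,.25):print(z,proj(t,L2W(q,(0,.105,z))),proj(s,L2W(q,(0,.105,z))))
u,v=blob(t['im'],(0,170,110),(4,255,255),(255,185,300,230)); print('red ptr',len(u),u.min(),u.max(),v.mean())
print('ptr at',proj(t,L2W(q,(0,.085,.211))))
for c,n,p in((s,'s',(283.4,245.4)),(t,'t',(305.5,276))): print(n,plane(c,*p,.129),plane(c,*p,.104))
print(tri(s,(283.4,245.4),t,(305.5,274.4)))
for c,roi in((t,(295,240,340,290)),(s,(270,235,330,285))):
    u,v=blob(c['im'],(0,0,0),(180,255,45),roi); print('black',len(u),u.min(),u.max(),v.min(),v.max(),u.mean(),v.mean())
th=q[2]
for a in(0,.1,.2,.5,.7):
    d=np.arctan2(.644,-.765)+th+a; P=sp+.08*np.array([np.cos(d),np.sin(d),0]);
    print(a,P[:2],*[proj(c,[P[0],P[1],z]).round(1) for c in(t,s) for z in(.129,.084)])
E
```

```text
t (95, 130) [0.7744 0.0916 0.012 ]
t (-205, 130) [0.484  0.1565 0.012 ]
t (-205, -100) [ 0.435  -0.0625  0.012 ]
t (95, -100) [ 0.7261 -0.1269  0.012 ]
s (-205, 130) [0.4847 0.1519 0.012 ]
s (-205, -100) [ 0.4349 -0.0725  0.012 ]
s (95, -100) [ 0.7223 -0.1369  0.012 ]
lift [ 0.65557067 -0.01489041 -0.21815128] [-0.2 -0.6  0.1  0.1  2.  -0.4  1.9 -1.  -1.1 -1.1 -1.2 -1.2  0.7 -1.8]
spindle [0.53841476 0.0110806  0.084     ] top px [320.59600862 251.02701435] scene [313.41689716 267.72686284]
orange top 46 270.7391304347826 207.17391304347825
0.1 [273.95305281 214.81482622] [350.71675803 223.44417931]
0.15 [272.65751177 208.73740975] [351.51239638 209.69848954]
0.2 [271.27354432 202.24518271] [352.34980642 195.23113941]
0.25 [269.79177734 195.29417554] [353.2323664  179.98376518]
red ptr 26 275 283 198.76923076923077
ptr at [278.77245551 199.30495979]
s [0.48790882 0.07086291 0.129     ] [0.49530567 0.09087088 0.104     ]
t [0.48246775 0.07909201 0.129     ] [0.48759401 0.07722739 0.104     ]
(array([0.48898225, 0.07672339, 0.12158265]), np.float64(0.002166736612526434))
black 53 304 330 262 279 314.9056603773585 269.41509433962267
black 168 277 329 243 284 293.13690476190476 261.51190476190476
0 [0.48981452 0.07462599] [306.  272.8] [306.2 276.5] [283.5 244.1] [284.3 256. ]
0.1 [0.48371337 0.0694566 ] [308.7 274.1] [308.9 277.8] [282.  246.4] [282.9 258.3]
0.2 [0.47815877 0.06370394] [311.6 275.1] [311.7 278.8] [280.8 248.8] [281.7 260.8]
0.5 [0.46529875 0.04354673] [320.8 276.5] [320.6 280.1] [279.2 256.6] [280.1 268.4]
0.7 [0.46030618 0.02837366] [327. 276.] [326.6 279.6] [279.7 261.8] [280.7 273.7]
```

```bash
cat >> h.py <<'E'
def avg(n,k=8):
    c=cam(n); c['im']=np.mean([c['im']]+[cam(n)['im'] for _ in range(k-1)],0).round().astype(np.uint8); return c
E
python3 - <<'E'
from h import *
s,t=avg('scene'),avg('top')
np.save('s0.npy',s['im']);np.save('t0.npy',t['im'])
f=lambda x,k:cv2.resize(x,None,fx=k,fy=k,interpolation=cv2.INTER_NEAREST)
a=f(s['im'][185:225,330:370],10);b=f(t['im'][185:225,255:295],10)
cv2.imwrite('pics/z2.png',np.hstack([a,b])[:,:,::-1])
for c,roi in((s,(335,185,360,215)),(t,(260,195,290,220))):
    h=cv2.cvtColor(c['im'],cv2.COLOR_RGB2HSV)
    x0,y0,x1,y1=roi
    u,v=blob(c['im'],(6,130,90),(22,255,255),roi); print([(y,u[v==y].min(),u[v==y].max()) for y in np.unique(v)])
E
```

```text
[(np.int64(202), np.int64(348), np.int64(349)), (np.int64(203), np.int64(347), np.int64(348))]
[(np.int64(202), np.int64(272), np.int64(272)), (np.int64(203), np.int64(272), np.int64(274)), (np.int64(204), np.int64(267), np.int64(274)), (np.int64(205), np.int64(267), np.int64(275)), (np.int64(206), np.int64(267), np.int64(275)), (np.int64(207), np.int64(266), np.int64(275)), (np.int64(208), np.int64(266), np.int64(275)), (np.int64(209), np.int64(267), np.int64(275)), (np.int64(210), np.int64(268), np.int64(274)), (np.int64(211), np.int64(270), np.int64(271))]
```

View pics/z2.png

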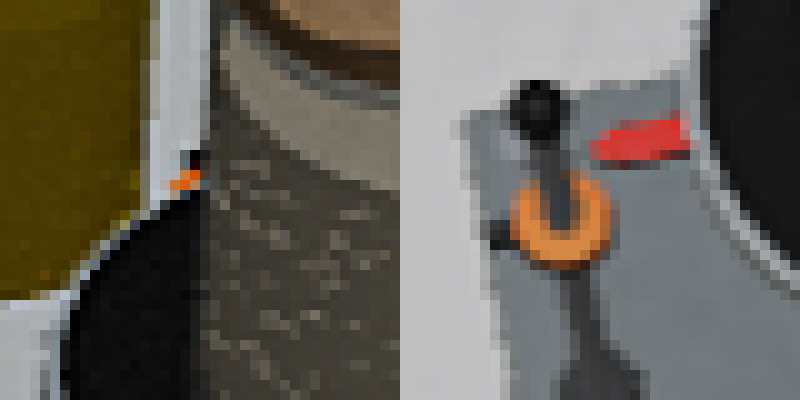

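The close-up shows the collar's top disc centred at about (270.6, 207) in the top view and the pointer tip at about (273.5, 199.3). That puts the marker's middle near z ≈ 0.156, which I'll refine once the deck is lower. I'm moving now: lift, then across to above the pin.

```bash
python3 -m jog '[[0,0,0,0,0,-0.03,35],[0,0,0,0,0,-0.03,35],[0,0,0,0,0,-0.03,35],[0,0,0,0.027,-0.025,0,35],[0,0,0,0.027,-0.025,0,35],[0,0,0,0.027,-0.025,0,35],[0,0,0,0.027,-0.025,0,35],[0,0,0,0.027,-0.025,0,35],[0,0,0,0.027,-0.025,0,35],[0,0,0,0.027,-0.025,0,35]]' 20
python3 -m jog '[[0,0,0,0.027,-0.025,0,35],[0,0,0,0.027,-0.025,0,35],[0,0,0,0.027,-0.025,0,35],[0,0,0,0.027,-0.025,0,35],[0,0,0,0.027,-0.025,0,35],[0,0,0,0.027,-0.025,0,35],[0,0,0,0.027,-0.025,0,35],[0,0,0,0.027,-0.025,0,35],[0,0,0,0.027,-0.025,0,35],[0,0,0,0.027,-0.025,0,35]]'
python3 -m jog '[[0,0,-0.18,0,0,0,35],[0,0,-0.18,0,0,0,35],[0,0,-0.18,0,0,0,35],[0,0,-0.18,0,0,0,35],[0,0,-0.18,0,0,0,35],[0,0,-0.18,0,0,0,35],[0,0,-0.18,0,0,0,35],[0,0,-0.18,0,0,0,35],[0,0,-0.18,0,0,0,35],[0,0,-0.18,0,0,0,35]]'
```

```text
time_s: 2.25
position: [0.3067, -0.286, 0.3215]
tool_rot: [[0.939, 0.343, 0.0], [0.343, -0.939, -0.0], [0.0, 0.0, -1.0]]
ft_force: [0.6, 0.4, 0.0]
grip_width: 0.03
gripper_force: 0.0
time_s: 3.5
position: [0.4744, 0.0416, 0.3214]
tool_rot: [[0.939, 0.344, 0.0], [0.344, -0.939, -0.0], [0.0, 0.0, -1.0]]
ft_force: [1.0, -0.9, 0.0]
grip_width: 0.0299
gripper_force: 0.0
time_s: 4.75
position: [0.474, 0.0404, 0.3214]
tool_rot: [[-0.553, 0.833, 0.0], [0.833, 0.553, -0.0], [-0.0, 0.0, -1.0]]
ft_force: [0.1, -0.0, 0.4]
grip_width: 0.0296
gripper_force: 0.0
```

```bash
python3 -m jog '[[0,0,-0.175,0,0,0,35],[0,0,-0.175,0,0,0,35],[0,0,0,0.004,0.019,0.03,35],[0,0,0,0.004,0.018,0.03,35],[0,0,0,0,0,0.04,35],[0,0,0,0,0,0.04,35],[0,0,0,0,0,0.02,35],[0,0,0,0,0,0,35]]'
python3 - <<'E'
from h import *
s,t=cam('scene'),cam('top')
f=lambda x,k:cv2.resize(x,None,fx=k,fy=k,interpolation=cv2.INTER_CUBIC)
a=f(s['im'][150:290,240:380],2.8);b=f(t['im'][170:310,240:380],2.8)
cv2.imwrite('pics/z3.png',np.hstack([a,b])[:,:,::-1]); print(observe()['position'])
E
```

```text
time_s: 5.75
position: [0.4892, 0.0748, 0.1604]
tool_rot: [[-0.802, 0.598, -0.003], [0.598, 0.802, 0.0], [0.002, -0.001, -1.0]]
ft_force: [-0.7, -0.0, 1.2]
grip_width: 0.0298
gripper_force: 0.0
[0.49019327 0.07477451 0.16218097]
```

View pics/z3.png

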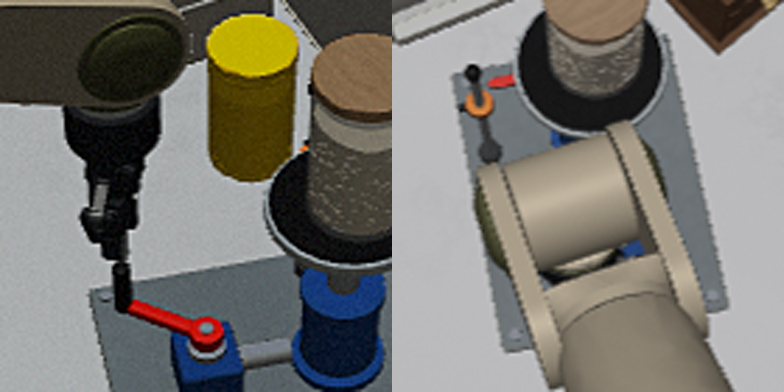

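The scene view shows the fingertips directly over the pin (crop 122,260), and the marker and pointer stay visible in the top view beside the arm. I'll open slightly and descend in two stages.

```bash
python3 -m jog '[[0,0,0,0,0,0,50],[0,0,0,0,0,0,50],[0,0,0,0,0,0.01,50],[0,0,0,0,0,0.01,50],[0,0,0,0,0,0.01,50],[0,0,0,0,0,0.005,50],[0,0,0,0,0,0.005,50]]'
python3 -m jog '[[0,0,0,0,0,0.005,50],[0,0,0,0,0,0.005,50],[0,0,0,0,0,0.005,50],[0,0,0,0,0,0.005,50],[0,0,0,0,0,0,50]]'
```

```text
time_s: 6.72
position: [0.4898, 0.0748, 0.121]
tool_rot: [[-0.802, 0.598, -0.0], [0.598, 0.802, 0.0], [0.0, -0.0, -1.0]]
ft_force: [0.2, -0.6, -0.2]
grip_width: 0.0427
gripper_force: 0.0
time_s: 7.35
position: [0.4895, 0.0748, 0.101]
tool_rot: [[-0.802, 0.598, -0.001], [0.598, 0.802, 0.0], [0.001, -0.0, -1.0]]
ft_force: [0.2, 0.3, -0.2]
grip_width: 0.0427
gripper_force: 0.0
```

```bash
python3 -m jog '[[0,0,0,0,0,0,38],[0,0,0,0,0,0,38],[0,0,0,0,-0.003,0,38],[0,0,0,0,-0.003,0,38],[0,0,0,0,-0.003,0,38]]'
python3 -m jog '[[0,0,0,0.0005,-0.003,0,38],[0,0,0,0.0005,-0.003,0,38],[0,0,0,0.0005,-0.003,0,38],[0,0,0,0.0005,-0.003,0,38]]'
python3 -m jog '[[0,0,0,0,0,0,26],[0,0,0,0,0,0,26],[0,0,0,0,0,0,26]]'
python3 - <<'E'
from h import *
s=cam('scene');cv2.imwrite('pics/s4.png',cv2.resize(s['im'][150:290,240:400],None,fx=4,fy=4)[:,:,::-1])
E
```

```text
time_s: 7.98
position: [0.4842, 0.0674, 0.1014]
tool_rot: [[-0.802, 0.598, 0.0], [0.598, 0.802, -0.0], [-0.0, 0.0, -1.0]]
ft_force: [0.4, 0.3, 0.0]
grip_width: 0.0324
gripper_force: 0.0
time_s: 8.48
position: [0.4753, 0.0592, 0.1013]
tool_rot: [[-0.802, 0.598, -0.0], [0.598, 0.802, 0.0], [0.0, 0.0, -1.0]]
ft_force: [-0.9, 3.9, 0.7]
grip_width: 0.0327
gripper_force: 1.5
time_s: 8.85
position: [0.4757, 0.059, 0.1013]
tool_rot: [[-0.802, 0.598, 0.0], [0.598, 0.802, -0.0], [-0.0, -0.0, -1.0]]
ft_force: [0.1, 1.0, 0.6]
grip_width: 0.0225
gripper_force: 0.5
```

View pics/s4.png

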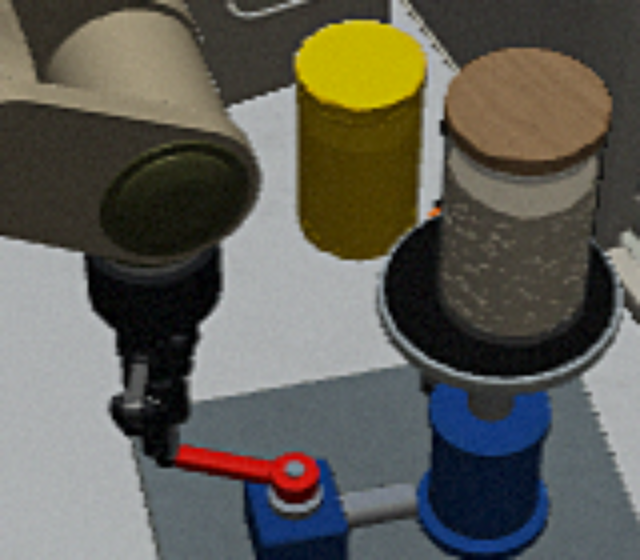

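The fingers hold the pin and the lever is turned a little. Next is a monitor that gives the deck drop from the lid's image shift, then I creep onward.

```bash
cat > mon.py <<'E'
from h import *
q=np.load('q.npy'); s0=np.load('s0.npy')
T=s0[163:196,346:396]
def drop(s):
    R=s['im'][158:240,340:402]; m=cv2.matchTemplate(R,T,cv2.TM_CCOEFF_NORMED); _,v,_,(x,y)=cv2.minMaxLoc(m)
    d=0
    if 0<y<m.shape[0]-1: a,b,c=m[y-1,x],m[y,x],m[y+1,x]; d=.5*(a-c)/(a-2*b+c)
    dv=158+y+d-163; base=proj(s,[q[0],q[1],.367-.0])[1]
    zs=np.linspace(0,.09,181); return np.interp(dv,[proj(s,[q[0],q[1],.367-z])[1]-base for z in zs],zs),v
if __name__=='__main__':
    for i in range(2):
        o=observe(); print(round(o['time_s'],2),'drop mm %.1f corr %.2f'%(lambda r:(r[0]*1e3,r[1]))(drop(cam('scene'))))
E
python3 mon.py
python3 -m jog '[[0,0,0,0,-0.002,0,26],[0,0,0,0,-0.002,0,26],[0,0,0,0,-0.002,0,26],[0,0,0,0,0,0,26]]'; python3 mon.py
```

```text
8.9 drop mm 0.0 corr 1.00
8.95 drop mm 0.0 corr 1.00
time_s: 9.5
position: [0.4718, 0.0541, 0.1013]
tool_rot: [[-0.802, 0.598, -0.0], [0.598, 0.802, -0.0], [0.0, -0.0, -1.0]]
ft_force: [0.2, -0.2, 0.4]
grip_width: 0.0224
gripper_force: 0.4
9.5 drop mm 0.0 corr 0.99
9.55 drop mm 0.0 corr 0.99
```

```bash
python3 -m jog '[[0,0,0,0,-0.002,0,26],[0,0,0,0,-0.002,0,26],[0,0,0,0,0,0,26],[0,0,0,0,0,0,26]]'; python3 mon.py
```

```text
time_s: 10.1
position: [0.4695, 0.051, 0.1013]
tool_rot: [[-0.802, 0.598, -0.0], [0.598, 0.802, -0.0], [0.0, -0.0, -1.0]]
ft_force: [0.2, 0.1, -0.1]
grip_width: 0.0224
gripper_force: 0.2
10.1 drop mm 0.0 corr 0.99
10.15 drop mm 0.0 corr 0.99
```

```bash
python3 -m jog '[[0,0,0,0,-0.002,0,26],[0,0,0,0,-0.002,0,26],[0,0,0,0,0,0,26],[0,0,0,0,0,0,26]]'; python3 mon.py
python3 -m jog '[[0,0,0,-0.0005,-0.002,0,26],[0,0,0,0,-0.002,0,26],[0,0,0,0,0,0,26],[0,0,0,0,0,0,26]]'; python3 mon.py
```

```text
time_s: 10.7
position: [0.4672, 0.0478, 0.1013]
tool_rot: [[-0.802, 0.598, -0.0], [0.598, 0.802, -0.0], [-0.0, -0.0, -1.0]]
ft_force: [0.2, 1.0, -0.3]
grip_width: 0.0225
gripper_force: 0.4
10.7 drop mm 0.0 corr 0.99
10.75 drop mm 0.0 corr 0.99
time_s: 11.3
position: [0.4651, 0.0443, 0.1013]
tool_rot: [[-0.802, 0.598, -0.0], [0.598, 0.802, -0.0], [0.0, -0.0, -1.0]]
ft_force: [0.3, 1.1, -0.5]
grip_width: 0.0221
gripper_force: 0.3
11.3 drop mm 0.0 corr 0.99
11.35 drop mm 0.0 corr 0.99
```

```bash
python3 -m jog '[[0,0,0,-0.0005,-0.002,0,26],[0,0,0,-0.0005,-0.002,0,26],[0,0,0,0,0,0,26],[0,0,0,0,0,0,26]]'; python3 mon.py
python3 - <<'E'
from h import *
s=cam('scene');u,v=blob(s['im'],(0,150,90),(6,255,255),(265,235,330,290))
m=np.zeros((480,640),np.uint8);m[v,u]=1
P=np.c_[u,v].astype(np.float32); print(len(u),cv2.fitLine(P,2,0,.01,.01).ravel(),P[:,0].min(),v[u==u.min()].mean())
q=np.load('q.npy')
for a in(.3,.4,.5,.6):
  f=lambda r:proj(s,[.5384+r*np.cos(2.2241+a),.0111+r*np.sin(2.2241+a),.084]); d=f(.07)-f(0); print(a,d/np.linalg.norm(d),f(.072))
E
```

```text
time_s: 11.9
position: [0.4637, 0.0403, 0.1014]
tool_rot: [[-0.802, 0.598, 0.0], [0.598, 0.802, -0.001], [-0.0, -0.0, -1.0]]
ft_force: [-0.5, 0.0, 0.1]
grip_width: 0.0221
gripper_force: 0.0
11.9 drop mm 0.0 corr 0.99
11.95 drop mm 0.0 corr 0.99
183 [ 9.9828959e-01 -5.8463216e-02  3.0201093e+02  2.6844263e+02] 283.0 269.6666666666667
0.3 [-0.99078401 -0.13545129] [284.09055864 263.71520844]
0.4 [-0.99839266 -0.05667543] [283.61648155 266.03205879]
0.5 [-0.99975967  0.02192279] [283.43724387 268.38041725]
0.6 [-0.99494164  0.1004546 ] [283.55743774 270.73708075]
```

```bash
python3 -m jog '[[0,0,0,-0.001,-0.002,0,26],[0,0,0,-0.0005,-0.002,0,26],[0,0,0,0,0,0,26],[0,0,0,0,0,0,26]]'; python3 mon.py
```

```text
time_s: 12.55
position: [0.4625, 0.0363, 0.1013]
tool_rot: [[-0.802, 0.598, 0.0], [0.598, 0.802, -0.0], [-0.0, -0.0, -1.0]]
ft_force: [-0.9, -0.9, -0.6]
grip_width: 0.0222
gripper_force: 0.1
12.55 drop mm 6.7 corr 0.91
12.6 drop mm 7.7 corr 0.92
```

```bash
python3 -m jog '[[0,0,0,-0.001,-0.002,0,26],[0,0,0,-0.001,-0.002,0,26],[0,0,0,0,0,0,26],[0,0,0,0,0,0,26]]'; python3 mon.py
```

```text
time_s: 13.15
position: [0.4617, 0.0319, 0.1013]
tool_rot: [[-0.802, 0.598, 0.0], [0.598, 0.802, -0.0], [-0.0, -0.0, -1.0]]
ft_force: [-0.0, 0.3, 0.3]
grip_width: 0.022
gripper_force: 0.1
13.15 drop mm 18.5 corr 0.83
13.2 drop mm 19.5 corr 0.84
```

```bash
python3 -m jog '[[0,0,0,0,0,0,26],[0,0,0,0,0,0,26],[0,0,0,0,0,0,26],[0,0,0,0,0,0,26]]'; python3 mon.py
```

```text
time_s: 13.75
position: [0.4616, 0.0321, 0.1013]
tool_rot: [[-0.802, 0.598, 0.0], [0.598, 0.802, -0.0], [-0.0, -0.0, -1.0]]
ft_force: [-0.2, 0.1, 0.4]
grip_width: 0.0217
gripper_force: 0.0
13.75 drop mm 30.7 corr 0.76
13.8 drop mm 31.4 corr 0.76
```

```bash
python3 -m jog '[[0,0,0,0.001,0.005,0,26],[0,0,0,0.001,0.005,0,26],[0,0,0,0.001,0.005,0,26],[0,0,0,0,0,0,26]]'; python3 mon.py
python3 - <<'E'
from h import *
s,t=avg('scene',8),avg('top',8)
np.save('s1.npy',s['im']);np.save('t1.npy',t['im'])
f=lambda x,k:cv2.resize(x,None,fx=k,fy=k,interpolation=cv2.INTER_NEAREST)
a=f(s['im'][185:235,330:370],10);b=f(t['im'][185:235,255:295],10)
cv2.imwrite('pics/z5.png',np.hstack([a,b])[:,:,::-1])
E
python3 mon.py
```

```text
time_s: 14.35
position: [0.4676, 0.0465, 0.1011]
tool_rot: [[-0.802, 0.597, -0.002], [0.597, 0.802, 0.0], [0.002, -0.001, -1.0]]
ft_force: [-2.8, 0.1, 0.4]
grip_width: 0.0222
gripper_force: 1.1
14.35 drop mm 38.1 corr 0.72
14.4 drop mm 38.1 corr 0.72
15.25 drop mm 38.1 corr 0.72
15.3 drop mm 38.1 corr 0.72
```

View pics/z5.png

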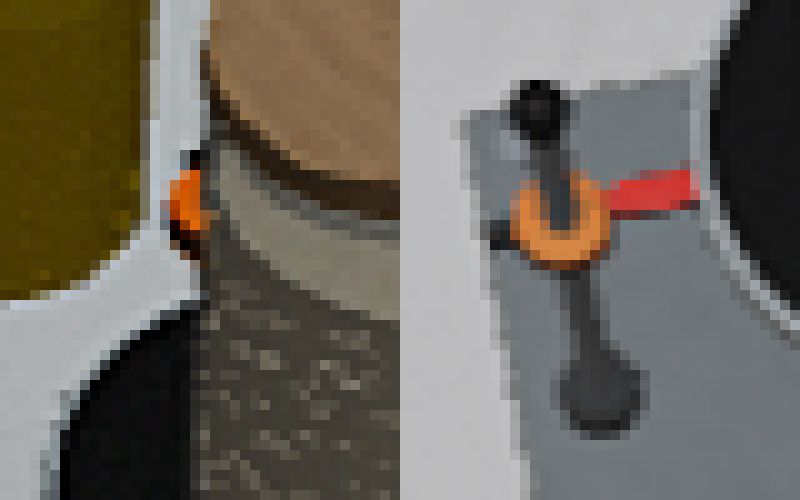

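The view shows the deck stopped (drop ≈38 mm), with the collar and its black line at about (348,208) now clear in the scene view. In the top view the pointer (276–284, 203) sits slightly above the collar's middle. Next I compare the pointer line with the collar at subpixel level.

```bash
cat > cmp.py <<'E'
from h import *
import sys
q=np.load('q.npy')
def L(x,y,z): a=q[2]; return [q[0]+np.cos(a)*x-np.sin(a)*y,q[1]+np.sin(a)*x+np.cos(a)*y,z]
def sub(w,v,th):  # subpixel extents of a profile
    i=np.nonzero(w>th)[0]; a,b=i[0],i[-1]
    return v[a]-(w[a]-th)/(w[a]-w[a-1]), v[b]+(w[b]-th)/(w[b]-w[b+1])
t=cam('top')
def collar(im):
    f=im.astype(float); w=f[:,:,0]-f[:,:,2]; v=np.arange(198,216); r=[]
    for u in(268,272,273,274): 
        g=w[198:216,u]; e=sub(g,v,g.max()/2); r.append((u,)+e)
    u=np.arange(260,282); e=[sub(w[y,260:282],u,45) for y in(206,207,208)]
    return np.array(r),np.mean(e,0)
def tab(im,y0,y1):
    f=im.astype(float); w=f[:,:,0]-f[:,:,1]; w=np.clip(w-15,0,None); v=np.arange(y0,y1)
    # orange has G~130: subtract; red: R-G large
    r=[(u,(w[y0:y1,u]*v).sum()/w[y0:y1,u].sum(),w[y0:y1,u].sum()/w[y0:y1,u].max()) for u in range(277,283)]
    return np.array(r)
if __name__=='__main__':
    for n,z,y0,y1 in(('t0.npy',.211,192,206),('t1.npy',.1729,197,212)):
        im=np.load(n); r,h=collar(im); T=tab(im,y0,y1); 
        a,b=proj(t,L(0,.07,z)),proj(t,L(0,.1,z)); sl=(b-a)[1]/(b-a)[0]
        uc=h.mean(); ext=np.mean(T[:,1]+(uc-T[:,0])*sl)
        print(n,'collar u',h,'edges',r.round(2).tolist(),'\n tab',T.round(2).tolist(),'slope',sl,np.polyfit(T[:,0],T[:,1],1)[0],'v at mast %.2f'%ext,'pred',proj(t,L(0,.105,z)))
    # predicted silhouette edges of collar relative to its centre
    for zc in(.15,.16,.17):
        th=np.linspace(0,2*np.pi,360); S=np.array([proj(t,L(.013*np.cos(k),.105+.013*np.sin(k),zc+d)) for k in th for d in(-.006,.006)])
        print(zc,proj(t,L(0,.105,zc)),S.min(0),S.max(0))
E
python3 cmp.py
```

```text
t0.npy collar u [265.53136724 275.70275185] edges [[268.0, 203.21, 210.35], [272.0, 201.99, 210.87], [273.0, 202.26, 210.58], [274.0, 198.85, 210.01]] 
 tab [[277.0, 198.9, 3.25], [278.0, 198.68, 3.3], [279.0, 198.62, 3.49], [280.0, 198.47, 3.74], [281.0, 198.28, 3.39], [282.0, 197.93, 3.38]] slope -0.18577109197424568 -0.17667038904123716 v at mast 200.13 pred [270.95629879 200.75697576]
t1.npy collar u [265.53650216 276.49102305] edges [[268.0, 203.21, 210.36], [272.0, 201.99, 210.87], [273.0, 202.24, 210.58], [274.0, 202.88, 210.05]] 
 tab [[277.0, 204.17, 3.17], [278.0, 204.14, 3.12], [279.0, 203.79, 3.11], [280.0, 203.68, 3.3], [281.0, 203.63, 3.55], [282.0, 203.44, 3.66]] slope -0.18628408372853122 -0.15210671567594186 v at mast 205.39 pred [272.03516617 205.81797048]
0.15 [272.65751177 208.73740975] [267.52018532 203.2837855 ] [277.75360411 214.17290684]
0.16 [272.38807439 207.47347208] [267.21537368 201.9814391 ] [277.5189764  212.94712933]
0.17 [272.11503276 206.19262674] [266.9064678 200.6616419] [277.28122283 211.70498214]
```

```bash
python3 -m jog '[[0,0,0,-0.001,-0.004,0,26],[0,0,0,-0.0005,-0.004,0,26],[0,0,0,-0.0005,-0.0035,0,26],[0,0,0,0,0,0,26],[0,0,0,0,0,0,26]]'; python3 mon.py
```

```text
time_s: 16.02
position: [0.4628, 0.0354, 0.1013]
tool_rot: [[-0.802, 0.598, -0.0], [0.598, 0.802, -0.0], [0.0, -0.0, -1.0]]
ft_force: [0.1, 0.1, -0.6]
grip_width: 0.0221
gripper_force: 0.0
16.02 drop mm 41.0 corr 0.73
16.07 drop mm 41.6 corr 0.72
```

```bash
python3 -m jog '[[0,0,0,0,0,0,26],[0,0,0,0,0,0,26],[0,0,0,0,0,0,26],[0,0,0,0,0,0,26],[0,0,0,0.0005,0.006,0,26],[0,0,0,0.001,0.005,0,26],[0,0,0,0.001,0.005,0,26],[0,0,0,0,0,0,26]]'; python3 mon.py
python3 - <<'E'
from cmp import *
s,T=avg('scene',6),avg('top',6)
np.save('s2.npy',s['im']);np.save('t2.npy',T['im'])
r,h=collar(T['im']); k=tab(T['im'],198,214)
print(r.round(2).tolist(),k.round(2).tolist(),'v at mast %.2f'%np.mean(k[1:,1]-.186*(270.6-k[1:,0])))
f=lambda x,k:cv2.resize(x,None,fx=k,fy=k,interpolation=cv2.INTER_NEAREST)
a=f(s['im'][185:235,330:370],10);b=f(T['im'][185:235,255:295],10)
cv2.imwrite('pics/z6.png',np.hstack([a,b])[:,:,::-1])
E
python3 mon.py
```

```text
time_s: 17.12
position: [0.4701, 0.0503, 0.1011]
tool_rot: [[-0.802, 0.597, -0.001], [0.597, 0.802, 0.0], [0.001, -0.001, -1.0]]
ft_force: [-3.3, -0.8, -0.5]
grip_width: 0.0222
gripper_force: 0.9
17.12 drop mm 48.7 corr 0.76
17.18 drop mm 48.7 corr 0.76
17.88 drop mm 48.8 corr 0.76
17.93 drop mm 48.8 corr 0.76Traceback (most recent call last):
  File "<stdin>", line 4, in <module>
  File "cmp.py", line 13, in collar
    u=np.arange(260,282); e=[sub(w[y,260:282],u,45) for y in(206,207,208)]
                             ~~~^^^^^^^^^^^^^^^^^^^
  File "cmp.py", line 7, in sub
    return v[a]-(w[a]-th)/(w[a]-w[a-1]), v[b]+(w[b]-th)/(w[b]-w[b+1])
                                                              ~^^^^^
IndexError: index 22 is out of bounds for axis 0 with size 22
```

Run:
```python
from cmp import *
s=dict(cam('scene')); S=np.load('s2.npy'); T=np.load('t2.npy'); s0=np.load('s0.npy')
k=tab(T,198,214)
for n in('t0.npy','t1.npy','t2.npy'):
    y=dict(t0=192,t1=197,t2=198)[n[:2]]; k=tab(np.load(n),y,y+15)
    print(n,k[:,1].round(2),'v at mast %.2f'%np.mean(k[1:,1]+.186*(k[1:,0]-270.6)))
f=lambda x,k:cv2.resize(x,None,fx=k,fy=k,interpolation=cv2.INTER_NEAREST)
cv2.imwrite('pics/z6.png',np.hstack([f(S[185:235,330:370],10),f(T[185:235,255:295],10)])[:,:,::-1])
# lid top face in s0 : extents per brown mask
for nm,im,z in(('s0',s0,.367),):
    u,v=blob(im,(8,60,105),(20,190,255),(340,155,405,200)); print(nm,len(u),u.min(),u.max(),v.min(),v.max())
    th=np.linspace(0,6.28,200); P=np.array([proj(s,L(.045*np.cos(a),.045*np.sin(a),z)) for a in th]); print('pred lid r45',P.min(0),P.max(0))
for zc in(.15,.157,.165):
    c=np.array([proj(s,L(.013*np.cos(a),.105+.013*np.sin(a),zc+d)) for d in(-.006,0,.006) for a in th]).reshape(3,-1,2)
    print(zc,[(x[x[:,0].argmin()].round(1),x[:,1].min().round(1)) for x in c])
print(S[200:213,345:352,0],S[200:213,345:352,2])
```

```text
t0.npy [198.9  198.68 198.62 198.47 198.28 197.93] v at mast 200.14
t1.npy [204.17 204.14 203.79 203.68 203.63 203.44] v at mast 205.48
t2.npy [205.64 205.55 205.33 205.14 204.8  204.67] v at mast 206.85
s0 907 346 392 162 189
pred lid r45 [347.0821143  158.45583295] [390.55324331 188.20953557]
0.15 [(array([346.1, 211.2]), np.float64(207.6)), (array([346.2, 209.5]), np.float64(205.9)), (array([346.3, 207.8]), np.float64(204.2))]
0.157 [(array([346.2, 209.3]), np.float64(205.6)), (array([346.3, 207.6]), np.float64(203.9)), (array([346.4, 205.8]), np.float64(202.2))]
0.165 [(array([346.3, 207. ]), np.float64(203.3)), (array([346.4, 205.3]), np.float64(201.6)), (array([346.5, 203.6]), np.float64(199.9))]
[[184 177 166  96   0  34  73]
 [183 177 166  98  26  54  57]
 [182 173 178 207 208  69  56]
 [183 178 193 210 197  65  67]
 [183 182 199 208 191  62  68]
 [175 144 177 210 194  89  75]
 [178 123 154 219 203 138 124]
 [173  96  28 142 219 140 114]
 [185 161   6  40  64  88  92]
 [178 169  98   3  16  58  69]
 [174 179 175 103  28  44  63]
 [170 173 180 180 126  50  57]
 [172 174 175 175 131  49  71]] [[195 183 174 104   0  40  73]
 [197 186 183 118   0  38  57]
 [198 190 184  72   1  40  64]
 [199 176  64   0   5  44  70]
 [204 180  20   0   9  43  74]
 [190 116   0   0   7  40  77]
 [196 125   0   1   7  45  89]
 [185 114   0   2   8  41  83]
 [192 174   0   0   6  40  75]
 [182 172  56   0   4  30  59]
 [179 187 178  58   0  25  53]
 [175 178 190 187 106  17  40]
 [177 178 181 182 137  41  59]]
```

View pics/z6.png

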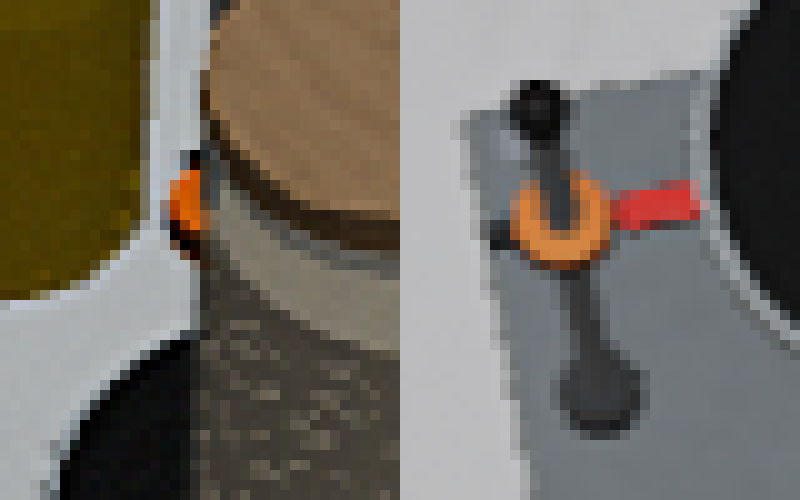

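Run:
```python
from cmp import *
s=cam('scene'); 
for nm,zt in(('s0',.217),('s1',.178),('s2',.168)):
    g=cv2.cvtColor(np.load(nm+'.npy'),cv2.COLOR_RGB2GRAY); g=cv2.resize(g,None,fx=4,fy=4,interpolation=cv2.INTER_CUBIC)
    m=(g<60).astype(np.uint8); m[:, :4*330]=0; m[:,4*400:]=0; m[:4*195]=0; m[4*270:]=0
    n,lab,st,ce=cv2.connectedComponentsWithStats(m)
    i=lab[int(4*(proj(s,L(0,0,zt))[1]+5)), 4*339+0] if 0 else 1+st[1:,4].argmax()
    c=max(cv2.findContours((lab==i).astype(np.uint8),0,cv2.CHAIN_APPROX_NONE)[0],key=len)[:,0]/4-.375
    pc=proj(s,L(0,0,zt)); pr=np.array([proj(s,L(.067*np.cos(a),.067*np.sin(a),zt)) for a in np.linspace(0,6.28,200)])
    k=(c[:,0]<346)|((c[:,0]>392))|(c[:,1]>pc[1]+12)
    k&=~((c[:,1]<pc[1]-5)&(c[:,0]>346)&(c[:,0]<392))
    e=cv2.fitEllipse(c[k].astype(np.float32)); E=cv2.fitEllipse(pr.astype(np.float32))
    print(nm,st[i],k.sum(),'obs',np.round(e[0],2),np.round(e[1],1),'pred',np.round(E[0],2),np.round(E[1],1), 'dv/dz',proj(s,L(0,0,zt-.01))[1]-pc[1])
```

```text
s0 [ 1344   816   231   162 16929] 370 obs [364.5  222.35] [42.6 57.6] pred [364.75 222.62] [43.6 59.4] dv/dz 2.974848598846876
s1 [ 1343   827   227   196 16453] 318 obs [363.71 233.59] [42.5 56.7] pred [363.79 234.02] [43.4 58.2] dv/dz 2.8504434327589365
s2 [ 1343   827   226   207 16363] 319 obs [363.54 236.39] [42.7 56.5] pred [363.55 236.87] [43.3 57.8] dv/dz 2.8198015222982065
```

The scene-view ellipse check puts the known deck height within 0.3 px. The collar's black line then gives a marker middle of z≈0.157 and the top view gives 0.158–0.16, so about 4 mm more is needed. I'll do a short crack and re-shut.

```bash
python3 -m jog '[[0,0,0,-0.001,-0.005,0,26],[0,0,0,-0.001,-0.004,0,26],[0,0,0,-0.0005,-0.004,0,26],[0,0,0,-0.0005,-0.0035,0,26],[0,0,0,0,0,0,26],[0,0,0,0,0,0,26],[0,0,0,0.0005,0.006,0,26],[0,0,0,0.001,0.005,0,26],[0,0,0,0.001,0.005,0,26],[0,0,0,0,0,0,26]]'; python3 mon.py
python3 - <<'E'
from cmp import *
T=avg('top',6);k=tab(T['im'],199,214);print('v at mast %.2f'%np.mean(k[1:,1]+.186*(k[1:,0]-270.6)))
E
```

```text
time_s: 19.42
position: [0.4702, 0.0496, 0.1011]
tool_rot: [[-0.802, 0.597, -0.001], [0.597, 0.802, 0.0], [0.001, -0.001, -1.0]]
ft_force: [-2.0, -1.4, -0.4]
grip_width: 0.0224
gripper_force: 0.9
19.43 drop mm 52.7 corr 0.76
19.48 drop mm 52.7 corr 0.75
v at mast 207.49
```

```bash
python3 -m jog '[[0,0,0,0,0.004,0,26],[0,0,0,0,0.004,0,26],[0,0,0,0,0.004,0,26],[0,0,0,0,0.004,0,26],[0,0,0,-0.001,0.003,0,26],[0,0,0,-0.001,0.003,0,26],[0,0,0,0,0,0,26]]'
python3 -m jog '[[0,0,0,0,0.002,0,26],[0,0,0,0,0.001,0,26],[0,0,0,0,0,0,26]]'; python3 -m jog '[[0,0,0,0,0.001,0,26],[0,0,0,0,0.001,0,26],[0,0,0,0,0,0,26]]'
```

```text
time_s: 20.75
position: [0.4849, 0.0658, 0.101]
tool_rot: [[-0.802, 0.598, -0.001], [0.598, 0.802, 0.0], [0.001, -0.001, -1.0]]
ft_force: [-2.8, -0.9, 0.3]
grip_width: 0.0224
gripper_force: 1.3
time_s: 21.12
position: [0.487, 0.068, 0.1012]
tool_rot: [[-0.802, 0.598, -0.0], [0.598, 0.802, -0.0], [0.0, -0.0, -1.0]]
ft_force: [-3.5, -1.3, -2.2]
grip_width: 0.0222
gripper_force: 1.8
time_s: 21.5
position: [0.4885, 0.0696, 0.1013]
tool_rot: [[-0.802, 0.598, 0.0], [0.598, 0.802, -0.0], [-0.0, 0.0, -1.0]]
ft_force: [-3.8, -2.3, -2.8]
grip_width: 0.0223
gripper_force: 1.7
```

```bash
for i in 1; do python3 -m jog '[[0,0,0,0,0.001,0,26],[0,0,0,0,0.001,0,26],[0,0,0,0,0,0,26]]'; done; python3 -m jog '[[0,0,0,0,0.001,0,26],[0,0,0,0,0.001,0,26],[0,0,0,0,0,0,26]]'|grep -E 'pos|ft|force'
```

```text
time_s: 21.88
position: [0.4898, 0.0712, 0.1014]
tool_rot: [[-0.802, 0.598, 0.001], [0.598, 0.802, -0.0], [-0.001, 0.0, -1.0]]
ft_force: [-1.4, -2.1, -2.4]
grip_width: 0.0224
gripper_force: 1.7
position: [0.4911, 0.0728, 0.1015]
ft_force: [-1.6, -4.3, -1.9]
gripper_force: 1.8
```

```bash
python3 -m jog '[[0,0,0,0,0.001,0,26],[0,0,0,0,0,0,26]]'|grep -E 'pos|ft|force'; python3 -m jog '[[0,0,0,0,0.001,0,26],[0,0,0,0,0,0,26]]'|grep -E 'pos|ft|force'
```

```text
position: [0.4916, 0.0735, 0.1015]
ft_force: [0.2, -5.4, -1.6]
gripper_force: 1.9
position: [0.4923, 0.0743, 0.1015]
ft_force: [0.1, -4.6, -1.7]
gripper_force: 2.0
```

```bash
python3 -m jog '[[0,0,0,0,0.001,0,26],[0,0,0,0,0,0,26]]'|grep -E 'pos|ft|force'; python3 -m jog '[[0,0,0,0,0.001,0,26],[0,0,0,0,0,0,26]]'|grep -E 'pos|ft|force'
```

```text
position: [0.4929, 0.0751, 0.1016]
ft_force: [0.0, -5.7, -1.6]
gripper_force: 2.1
position: [0.4935, 0.0759, 0.1016]
ft_force: [-0.2, -4.9, -1.5]
gripper_force: 2.1
```

Run:
```python
from h import *
s=cam('scene');u,v=blob(s['im'],(0,150,90),(6,255,255),(265,235,330,290))
print(len(u),cv2.fitLine(np.c_[u,v].astype(np.float32),2,0,.01,.01).ravel())
i0=np.load('s0.npy');u,v=blob(i0,(0,150,90),(6,255,255),(265,235,330,290));print('start',cv2.fitLine(np.c_[u,v].astype(np.float32),2,0,.01,.01).ravel())
for a in(0,.1,.2):
  f=lambda r:proj(s,[.5384+r*np.cos(2.2241+a),.0111+r*np.sin(2.2241+a),.084]); d=f(.07)-f(0); print(a,d/np.linalg.norm(d))
```

```text
177 [  0.938828     0.34438637 303.68362    264.36722   ]
start [  0.9449312    0.32726905 303.64774    264.42044   ]
0 [-0.92768709 -0.37335863]
0.1 [-0.95586158 -0.29381735]
0.2 [-0.97672615 -0.21449015]
```

```bash
python3 -m jog '[[0,0,0,0,0.001,0,26],[0,0,0,0,0,0,26]]'|grep -E 'pos|ft'; python3 -m jog '[[0,0,0,0,0.001,0,26],[0,0,0,0,0,0,26]]'|grep -E 'pos|ft'
```

```text
position: [0.4942, 0.0766, 0.1016]
ft_force: [0.4, -4.9, -0.7]
position: [0.4943, 0.0768, 0.1016]
ft_force: [-1.2, -10.5, 0.5]
```

```bash
python3 -m jog '[[0,0,0,0,0.0007,0,26],[0,0,0,0,0,0,26]]'|grep -E 'pos|ft'
```

```text
position: [0.4943, 0.0769, 0.1015]
ft_force: [-4.0, -13.6, 2.5]
```

```bash
python3 -m jog '[[0,0,0,0,0.0007,0,26],[0,0,0,0,0,0,26]]'|grep -E 'pos|ft'
```

```text
position: [0.4944, 0.0769, 0.1015]
ft_force: [-5.9, -16.5, 2.6]
```

Firmly at the stop: 17 N and the position has stalled. Now back off to the middle of the gap, open and lift.

```bash
python3 -m jog '[[0,0,0,0,-0.0025,0,26],[0,0,0,0,-0.002,0,26],[0,0,0,0,0,0,30],[0,0,0,0,0,0,45],[0,0,0,0,0,0,45]]'|grep -E 'pos|ft|force'
python3 -m jog '[[0,0,0,0,0,-0.01,45],[0,0,0,0,0,-0.01,45],[0,0,0,0,0,-0.02,45],[0,0,0,0,0,-0.04,45],[0,0,0,0,0,-0.04,45],[0,0,0,0,0,-0.03,45],[0,0,0,0,0,0,45]]'; python3 mon.py
python3 - <<'E'
from h import *
s=avg('scene',4);u,v=blob(s['im'],(0,150,90),(6,255,255),(265,235,330,290))
print(len(u),cv2.fitLine(np.c_[u,v].astype(np.float32),2,0,.01,.01).ravel())
from cmp import *
T=avg('top',6);k=tab(T['im'],199,214);print('v at mast %.2f'%np.mean(k[1:,1]+.186*(k[1:,0]-270.6)))
f=lambda x,k:cv2.resize(x,None,fx=k,fy=k,interpolation=cv2.INTER_CUBIC)
cv2.imwrite('pics/z7.png',np.hstack([f(s['im'][140:330,250:420],2.3),f(T['im'][140:330,240:400],2.3)])[:,:,::-1])
E
```

```text
position: [0.4925, 0.0753, 0.1014]
ft_force: [-0.4, -0.4, -0.4]
gripper_force: 0.0
time_s: 25.8
position: [0.4931, 0.0751, 0.254]
tool_rot: [[-0.802, 0.598, 0.005], [0.598, 0.802, -0.0], [-0.005, 0.003, -1.0]]
ft_force: [-0.1, -0.7, 0.0]
grip_width: 0.0383
gripper_force: 0.0
25.8 drop mm 52.8 corr 0.76
25.85 drop mm 52.7 corr 0.75
181 [  0.9340676    0.35709628 303.64642    264.14917   ]
v at mast 207.49
```

View pics/z7.png

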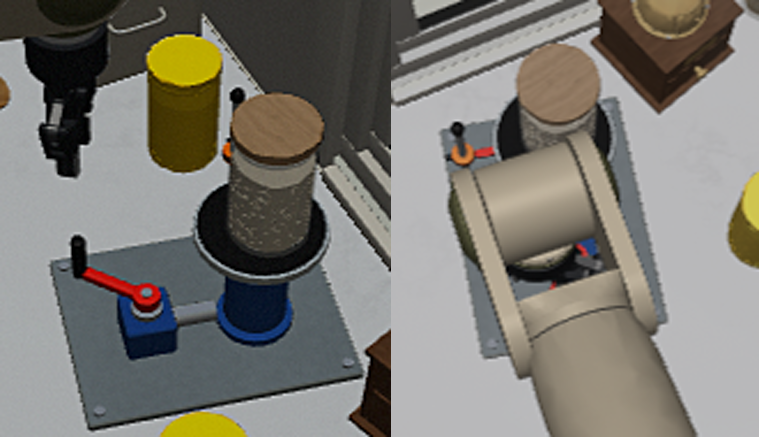

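The picture shows the lever shut, the fingers clear of the pin, the canister upright, and the pointer level with the orange collar. Handing in.

```bash
python3 -c "
from rig import job; print(job.close_job())"
```

```text
the job is handed in; nothing more can be done
None
```

The job is handed in: the deck sank about 53 mm at up to about 20 mm/s and its pointer now reads within about 2 mm of the marker's middle, with the lever pushed to its shut stop (17.5 N), the canister upright and the gripper clear; no verdict came back.

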